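# Roll the scooter wheel home into its stand

## Task

Roll the small scooter wheel on its tread across the worktop into the wheel stand, without carrying it or letting it fall over, so that it passes over the low bar and in between the two cheeks. Use the wheel itself, not the gripper on the stand, to push the stiff black backstop gently but fully home against the aluminium clamp block, never bearing on the stand with more than about 15 newtons. Let go and leave the wheel standing upright behind the bar, with the screwdriver, bike light, stem cap and jar where they are.

Things in the scene. Friction and masses are not known exactly. Their poses are not given: they have to be found in the camera images.
- wheel: Scooter wheel standing on its tread, 90 mm diameter, 24 mm wide, about 0.25 kg; free to roll, topples beyond about 15 degrees of lean. Black tread, grey sides, aluminium spokes. Origin at its centre, 45 mm up. y is the axle; at the start x is the level rolling direction, roughly towards the stand, and z is up, with the small stud near the rim on top; x and z turn with it as it rolls.
- axle (a point): The wheel's centre, midway between its axle caps: domed steel caps (parts of 20 mm spheres) that stand out 8 mm mid-side, 40 mm over both. Pinched lightly (about 4 N) on the caps, the wheel can be led along and turns on them as it rolls, and can be swivelled to a new heading. A firmer pinch (20 N) lets it push..
- stand: Steel wheel stand, fixed. x is the way a wheel rolls in, y across, z up; origin on the worktop. Entry bar across at x = -20 mm; low rods, 3 mm high, at y = +-40 mm join it to the foot (10 mm high, 85 mm wide, x = 60 to 150 mm). With the backstop home the wheel's centre is at x = 0 to 30 mm, varying with the clamp setting, and it rests on the worktop behind the bar.
- bar (a point): Top of the middle of the round entry bar (half-buried 6 mm rod, so 3 mm high), 80 mm long along stand y. The wheel has to roll over it: led by its axle caps it climbs easily, pushed from behind it tends to jam there. It may still ride on the bar when it meets the backstop.
- mouth (a point): Middle of the mouth between the two cheeks (x = -2 mm on the stand), on the worktop. Cheeks: low steel rails 16 mm high, inner faces 30 mm apart from x = 10 to 70 mm, flaring out towards the entry to a mouth about 42 mm wide at x = -2 mm. They guide the foot of the wheel; fingers at axle height pass above them.
- backstop (a joint): Black plate (26 mm wide, 8 mm thick, top 57 mm up) between the cheeks; its travel along stand x in m: 0 is towards the entry, 0.010 is home, hard against the aluminium clamp block behind it. Starts at 0 to 0.003, rubs with 6 to 7 N, stays where left. The block does not yield but is set anywhere within 30 mm along x; its setting is not reported.
- screwdriver: Red-handled screwdriver lying on the worktop beside the way, about 200 mm long; leave it.
- light: Black plastic bicycle front light, 60 x 34 x 33 mm, beside the way; origin at the centre of its underside; leave it.
- cap: Aluminium stem cap, 34 mm diameter, 9 mm high, lying flat beside the way; origin at the centre of its underside; leave it.
- jar: Open glass jar, 60 mm diameter, 75 mm high, with four steel bolts in it; origin at the centre of its underside; leave it.
There are look-alikes about, which are no part of the job. What is meant by the wheel is not yellow, and is the larger of those in its own colour.

How it is judged:
By the outcome, as a careful person would: the job done as asked, in the order asked, and still so for the second after the job is handed in, with the robot touching nothing.
It also fails if it takes over 48 s, if anything falls off the work surface, if the arm or the gripper's body presses on something with over 40 N, if the wrist force passes 120 N, or if a joint passes its speed limit or range.

## Robot

A 7-joint arm with a two-finger parallel gripper is mounted at the origin on the work surface. World frame = base frame: x ahead of the robot, y to its left, z up, the work surface at z = 0. Lengths are in m, angles in rad, forces in N, time in s.
With the tool pointing down it reaches from about 0.425 to 0.875 m from the base axis. Payload 4.7 kg.
Tool frame: the origin (TCP) lies midway between the tips of the shut fingers; the grasp point (between the pads) lies 19 mm behind it (manip.hold_point_z is the distance from the TCP to the grasp point, in m); x points along the fingers, y is the direction in which the jaws open and shut, and the axes are right-handed (so a half turn about x gives the same grasp; the last joint's range is limited). The gripper opens to 87 mm and grips with 3 to 60 N. Pads are 19 mm wide; open, the fingers measure 117 mm over their backs; the gripper's body (75 mm by 190 mm) begins 51 mm behind the grasp point.
Start: joints at [1.36, 0.321, -0.07, 1.45, 0.023, 1.371, -0.057], TCP at [0.145, -0.634, 0.223] pointing down, gripper open.
Joint ranges: [-2.86, 2.86], [-0.3, 2.09], [-1.38, 1.24], [0.06, 2.45], [-1.56, 4.7], [0.09, 2.05], [-2.69, 2.69]. Speed limits (rad/s): [2.57, 2.57, 3.14, 3.14, 3.14, 3.14, 3.14].

## Interface

Orientations are given as [roll, pitch, yaw] about the fixed x, y, z axes, in that order (R = Rz(yaw) Ry(pitch) Rx(roll)).
In Python, from bench import manip gives the robot as it stands.
- The arm moves only by the tool drive_tool, never from a script. Its argument "deltas" is a list that holds one entry, the list of rows, each a list of 4 numbers: the shift along the tool's x, y, z in cm, then the turn about the tool's x in degrees. A call has 1 to 20 rows; each row is the pose to reach, as a shift and turn from the pose commanded when the call began, along the tool's axes at that moment; what a row does not reach only later rows make up. A row lasts 1/8 s, in which the tool goes at most 62.5 mm and 10.7 degrees, less where a joint would pass 70% of its speed; a pose out of reach is approached as far as the arm can. A call with a gripper value outside its range is refused whole. "hand" is the closure, from -1 (fully open) to 1 (shut), set as the call begins (left out, the last holds). The fingers move at their own pace and stop on an object; "newtons" is the grip in N (left out, the last holds). Time passes only in rows, so rows that repeat a pose let the fingers close. It gives the time, the measured TCP pose, the force and the opening at its end, in the units of the state.
- manip.get_obs(): the state, without advancing time (a new reading comes with each control period).
- manip.snapshot(name): name is "scene" or "side" or "wrist"; returns the picture (420x560x3 uint8, red, green, blue); there is no depth.
- manip.calibration(name): a dict with "fx", "fy", "cx", "cy" (pixels), "k1" (the pictures are not rectified: a ray, as slopes to the right and down, at radius r is drawn at 1 + k1 r^2 times it, then the intrinsics apply), "origin" and "attitude" of the camera in the world; the wrist camera has in their place "tool_from_camera" (4x4, takes a point from camera to tool coordinates, whose origin is the TCP and whose axes are the tool frame's). Camera axes: x right, y down, z forward; pixel columns grow to the right and rows downward; lengths in m; the calibration is good to about 2 mm. A picture is of the moment at which its call begins: read the wrist's pose just before it. calibration takes no time and is no camera call.
- manip.job_done(): hands the job in, once; it reports no verdict.
The state is a dict: "time": time; "q": joint angles; "joint_vel": joint speeds; "effort": joint torques, N m; "position": TCP position; "ee_rot": TCP orientation; "ft_force": force on the tool from outside, world axes, zero at the start; "wrist_torque": the same for the moment, N m; "gripper_width": opening from 0.0 (shut) to 1.0 (fully open).
Only numpy, scipy, OpenCV 4.12 (cv2) and the standard library are available. Lean on these libraries where they do the work, as an engineer would, in place of code of your own. Each camera call takes 0.05 s, during which the arm holds its last target. There are 200 camera calls.

## Working session

There is one attempt and no reset: what is moved stays moved. The work goes in short steps, Python scripts to look and compute and a tool call to move; the robot and the scene stay as the last step left them, time stands still between calls to the robot, and variables do not carry over. Pictures are saved under pics/ and viewed, about 8 in all and at most 12, crops included, and the job is handed in when it is done.

Besides the shell and the picture viewer there is one more tool, called after "Request:" as name(argument=value, ...) on one line, values as JSON. drive_tool: Moves the arm, as the interface text tells. Its arguments: {"type":"object","properties":{"deltas":{"type":"array"},"hand":{"type":"number"},"newtons":{"type":"number"}},"required":["deltas"]}

```bash
mkdir -p pics; ls; cat > h.py <<'E'
import numpy as np, cv2
from bench import manip
from scipy.spatial.transform import Rotation as R
def cal(n):
    c=manip.calibration(n)
    if 'tool_from_camera' in c:
        o=manip.get_obs(); T=np.array(c['tool_from_camera']); Rt=rot(o['ee_rot'])
        return c,Rt@T[:3,:3],Rt@T[:3,3]+np.array(o['position'])
    a=np.array(c['attitude']); 
    return c,rot(a),np.array(c['origin'])
def rot(a):
    a=np.array(a,float)
    if a.shape==(3,3): return a
    return R.from_euler('xyz',a).as_matrix()
def pix2w(n,u,v,z,C=None):
    c,Rc,o=C or cal(n)
    d=np.array([(u-c['cx'])/c['fx'],(v-c['cy'])/c['fy']]); s=d.copy()
    for _ in range(20): s=d/(1+c['k1']*(s@s))
    r=Rc@np.array([s[0],s[1],1]); return o+r*(z-o[2])/r[2]
def w2pix(n,p,C=None):
    c,Rc,o=C or cal(n); q=Rc.T@(np.array(p)-o); s=q[:2]/q[2]; s=s*(1+c['k1']*(s@s))
    return np.array([c['cx']+c['fx']*s[0],c['cy']+c['fy']*s[1]])
def snap(n,f,crop=None,k=1):
    im=cv2.cvtColor(manip.snapshot(n),cv2.COLOR_RGB2BGR)
    cv2.imwrite('pics/raw_'+f+'.png',im)
    if crop: im=im[crop[1]:crop[3],crop[0]:crop[2]]
    im=cv2.resize(im,None,fx=k,fy=k,interpolation=cv2.INTER_CUBIC); cv2.imwrite('pics/'+f+'.png',im)
E
python3 - <<'E'
from h import *
print(manip.get_obs())
for n in('scene','side','wrist'): print(n,manip.calibration(n)); 
snap('scene','s1',k=1.4);snap('side','d1',k=1.4)
E
```

```text
pics
{'time': 0.0, 'q': array([ 1.36009023,  0.32179582, -0.07006692,  1.45168231,  0.0225904 ,
        1.3707769 , -0.05690676]), 'joint_vel': array([ 0.00118563, -0.00079416,  0.00125846, -0.00019194,  0.00012009,
        0.00185923,  0.00080981]), 'effort': array([ 5.84190111e-04, -4.91289711e+01, -4.03626384e-01, -3.12526560e+01,
       -6.39874907e-02,  4.38158121e-02,  1.78639871e-04]), 'position': array([ 0.14471759, -0.63312086,  0.22147534]), 'ee_rot': array([-1.52045909,  1.56892049,  1.84594481]), 'ft_force': array([-0.03813102, -0.88592782, -0.25553125]), 'wrist_torque': array([ 0.01625582,  0.0080872 , -0.02009495]), 'gripper_width': 1.000735721458141}
scene {'fx': 382.22077187728655, 'fy': 382.22077187728655, 'cx': 275.2824778910911, 'cy': 212.49966541697435, 'k1': -0.06727880501304995, 'origin': array([0.88348413, 0.55208248, 0.54310725]), 'attitude': array([-2.19504813, -0.01447926,  2.57729359])}
side {'fx': 395.212542799948, 'fy': 395.212542799948, 'cx': 283.7780225164311, 'cy': 212.17415431351267, 'k1': -0.09466995194417152, 'origin': array([0.44273653, 0.5559386 , 0.38094258]), 'attitude': array([-2.08986713,  0.02579266, -2.94647202])}
wrist {'fx': 330.6738201297872, 'fy': 330.6738201297872, 'cx': 279.3517258376451, 'cy': 205.45129682673, 'k1': -0.03730035714959325, 'tool_from_camera': array([[-1.11058014e-03, -2.63483620e-01,  9.64663231e-01,
        -1.62405061e-01],
       [ 9.99999343e-01, -1.78089663e-05,  1.14639701e-03,
        -3.22456592e-04],
       [-2.84877179e-04,  9.64663870e-01,  2.63483467e-01,
        -7.22937000e-02],
       [ 0.00000000e+00,  0.00000000e+00,  0.00000000e+00,
         1.00000000e+00]])}
```

View pics/s1.png

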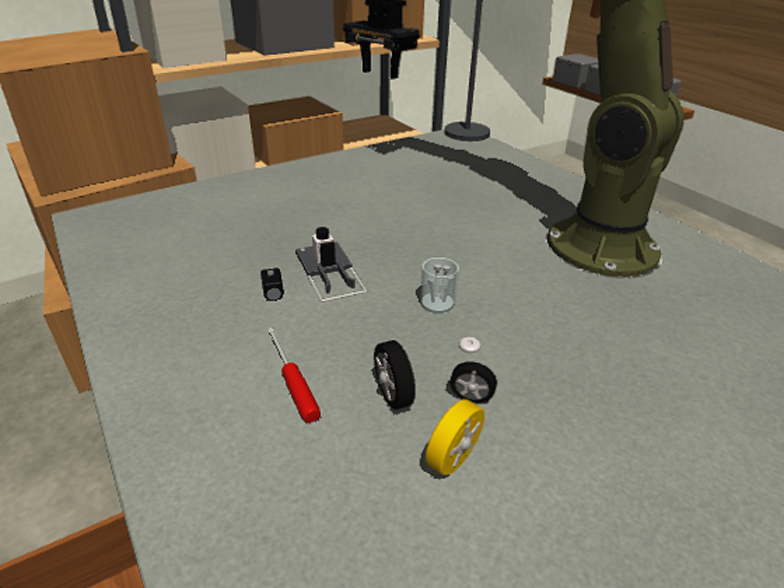

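View pics/d1.png

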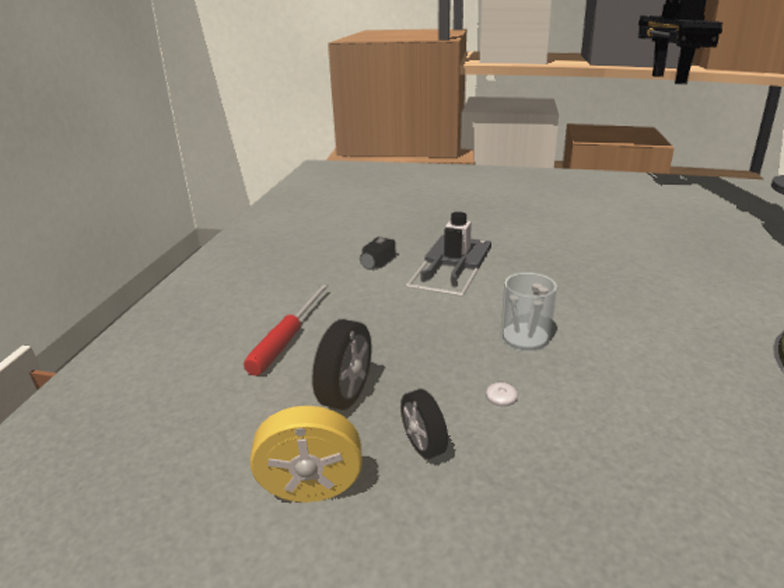

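The candidates for the wheel are the black one at scene (394,375), the smaller black one at (473,382) and the yellow one at (457,440), all in the 1.4x picture. I choose the larger black one at (394,375), which is (343,363) in the side view. The bar corners are at scene (322,300) and (366,291), and side (408,287) and (463,293).

```bash
python3 - <<'E'
from h import *
A={}
for n,pts in {'scene':dict(capL=(382,377,.045),wtop=(391,343,.085),wbot=(402,408,0),barA=(322,300,.002),barB=(366,291,.002),small=(473,382,.03),cap=(470,344,.009),jar=(438,303,0),light=(272,298,.0),sdh=(314,415,.015),sdt=(271,330,.01),yel=(465,440,.045),topback=(322,231,.07)),
 'side':dict(capR=(357,368,.045),wbot=(338,406,0),barA=(408,287,.002),barB=(463,293,.002),cap=(502,393,.009),jar=(526,340,0),light=(375,266,0),sdh=(255,368,.015),sdt=(326,288,.01),yel=(306,468,.045),small=(418,424,.03))}.items():
  for k,(u,v,z) in pts.items(): print(n,k,pix2w(n,u/1.4,v/1.4,z).round(3))
a=cv2.imread('pics/raw_s1.png')[150:300,180:350]; b=cv2.imread('pics/raw_d1.png')[140:300,220:390]
a=cv2.resize(a,(595,525),interpolation=2)
b=cv2.resize(b,(595,560),interpolation=2)
cv2.imwrite('pics/c1.png',np.hstack([cv2.resize(a,(400,353)),cv2.resize(b,(375,353))]))
E
```

```text
scene capL [0.608 0.121 0.045]
scene wtop [0.586 0.108 0.085]
scene wbot [0.591 0.147 0.   ]
scene barA [ 0.572 -0.129  0.002]
scene barB [ 0.494 -0.113  0.002]
scene small [0.499 0.181 0.03 ]
scene cap [0.435 0.1   0.009]
scene jar [ 0.405 -0.02   0.   ]
scene light [ 0.642 -0.181  0.   ]
scene sdh [0.703 0.109 0.015]
scene sdt [ 0.681 -0.088  0.01 ]
scene yel [0.58  0.261 0.045]
scene topback [ 0.514 -0.235  0.07 ]
side capR [0.577 0.128 0.045]
side wbot [0.598 0.137 0.   ]
side barA [ 0.571 -0.124  0.002]
side barB [ 0.493 -0.118  0.002]
side cap [0.432 0.099 0.009]
side jar [ 0.406 -0.017  0.   ]
side light [ 0.635 -0.186  0.   ]
side sdh [0.702 0.108 0.015]
side sdt [ 0.682 -0.089  0.01 ]
side yel [0.584 0.264 0.045]
side small [0.507 0.182 0.03 ]
```

View pics/c1.png

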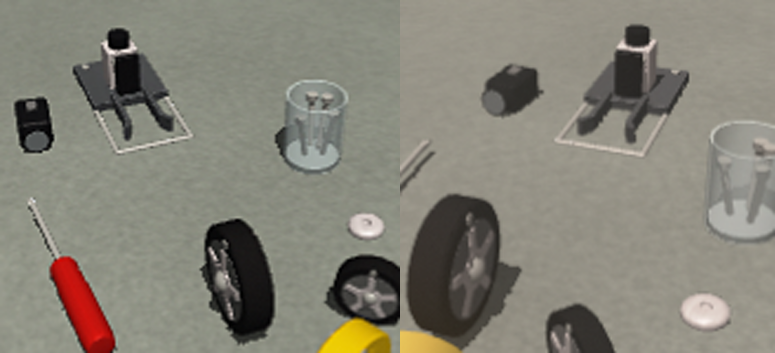

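The crop confirms it: black tread, stud on top, larger than the other black wheel. The centre is about (0.592,0.125), and the two cameras agree. The bar's middle is about (0.532,-0.121), with stand x about (-0.14,-0.99).

```bash
cat >> h.py <<'E'
def rows(targets,obs=None):
    """targets: list of (x,y,z,jawyaw_deg) -> delta rows (cm,deg) from measured pose"""
    o=obs or manip.get_obs(); Rt=rot(o['ee_rot']); p=np.array(o['position'])
    y=Rt[:,1]; cur=np.degrees(np.arctan2(y[1],y[0]))
    out=[]
    for x,yy,z,a in targets:
        d=Rt.T@(np.array([x,yy,z])-p)*100
        t=-(a-cur)  # tool x points down
        t=(t+90)%180-90
        out.append([round(float(v),2) for v in (*d,t)])
    return out
E
python3 - <<'E'
from h import *
o=manip.get_obs();print(rot(o['ee_rot']).round(3))
print(rows([(.5,-.35,.2,-13),(.592,.125,.15,-13)]))
E
```

```text
[[-0.001  0.223 -0.975]
 [ 0.002 -0.975 -0.223]
 [-1.    -0.002  0.   ]]
[[2.19, -19.68, -40.95, -64.12], [7.26, -63.93, -60.51, -64.12]]
```

Request:
drive_tool(deltas=[[[1,-5,-10,-10],[2,-10,-20,-20],[2,-15,-30,-30],[2,-20,-41,-40],[2.5,-25,-43,-45],[3,-31,-46,-50],[4,-37,-49,-55],[5,-43,-52,-60],[5,-49,-54,-64],[5,-55,-57,-64],[6,-60,-59,-64],[7.3,-64,-60.5,-64],[7.3,-64,-60.5,-64],[7.3,-64,-60.5,-64],[7.3,-64,-60.5,-64]]], hand=-1, newtons=4)

```text
time: 1.98
position: [0.5915, 0.1289, 0.1488]
ee_rot: [-2.264, 1.569, 2.223]
ft_force: [0.8, -0.1, -0.1]
gripper_width: 0.999
```

```bash
python3 - <<'E'
from h import *
o=manip.get_obs();print(o['time'],o['position'],o['q'].round(2));print(rot(o['ee_rot']).round(3))
snap('wrist','w1',k=1.4)
print('pred centre',w2pix('wrist',(.592,.125,.045))*1.4,'bar',w2pix('wrist',(.5325,-.121,.003))*1.4)
E
```

```text
1.975 [0.5914622  0.12894563 0.1488316 ] [ 0.35  0.36 -0.74  1.64  0.25  1.24 -0.67]
[[-0.001  0.975 -0.224]
 [ 0.001 -0.224 -0.975]
 [-1.    -0.001 -0.001]]
pred centre [395.65057084 302.72649437] bar [389.31996644 575.79655636]
```

View pics/w1.png

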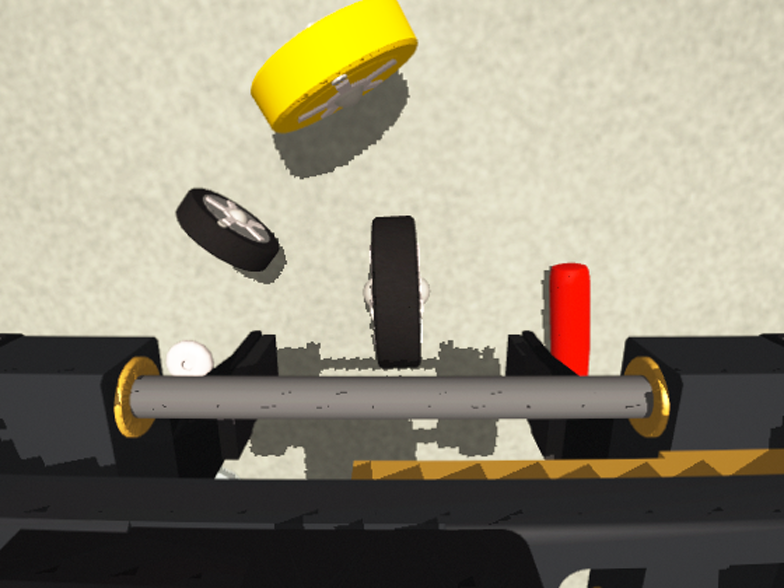

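The wheel's caps are at (368,292) and (426,291). Its tread runs from (393,217) to (399,366).

```bash
python3 - <<'E'
from h import *
o=manip.get_obs()
f=lambda u,v,z:pix2w('wrist',u/1.4,v/1.4,z)
a,b=f(368,292,.045),f(426,291,.045);c=(a+b)/2
print(a,b,c,np.linalg.norm(b-a))
# heading from tread silhouettes: near-top edges left/right corners front/back at z~.045
p,q=f(393,217,.045),f(399,366,.045);d=q-p;print(p,q,np.linalg.norm(d),'roll dir deg from -y to -x',np.degrees(np.arctan2(-d[0],-d[1])), 'by corners',(p+q)/2)
E
```

```text
[0.5773312  0.13512379 0.045     ] [0.61124972 0.12819003 0.045     ] [0.59429046 0.13165691 0.045     ] 0.034619987121789916
[0.60158735 0.17536962 0.045     ] [0.58513349 0.08425323 0.045     ] 0.09259010192169993 roll dir deg from -y to -x 10.236199208405361 by corners [0.59336042 0.12981143 0.045     ]
```

Request:
drive_tool(deltas=[[[3,0.2,-0.15,-1.9],[6,0.2,-0.15,-1.9],[9,0.2,-0.15,-1.9],[11.5,0.2,-0.15,-1.9],[12.3,0.2,-0.15,-1.9],[12.3,0.2,-0.15,-1.9],[12.3,0.2,-0.15,-1.9]]])

```text
time: 2.9
position: [0.5951, 0.1263, 0.0277]
ee_rot: [1.885, 1.569, 0.118]
ft_force: [0.1, -0.5, 0.2]
gripper_width: 0.997
```

```bash
python3 - <<'E'
from h import *
o=manip.get_obs();print(o['time'],o['position'],o['ft_force']);print(rot(o['ee_rot']).round(3))
snap('wrist','w2',k=1.4)
print('pred grasp pt',w2pix('wrist',(*o['position'][:2],.045))*1.4)
E
```

```text
2.9 [0.59511214 0.12629469 0.02770474] [ 0.07325053 -0.50203936  0.21756331]
[[ 0.002  0.981 -0.195]
 [ 0.    -0.195 -0.981]
 [-1.     0.002 -0.001]]
pred grasp pt [389.80341357 378.5752005 ]
```

View pics/w2.png

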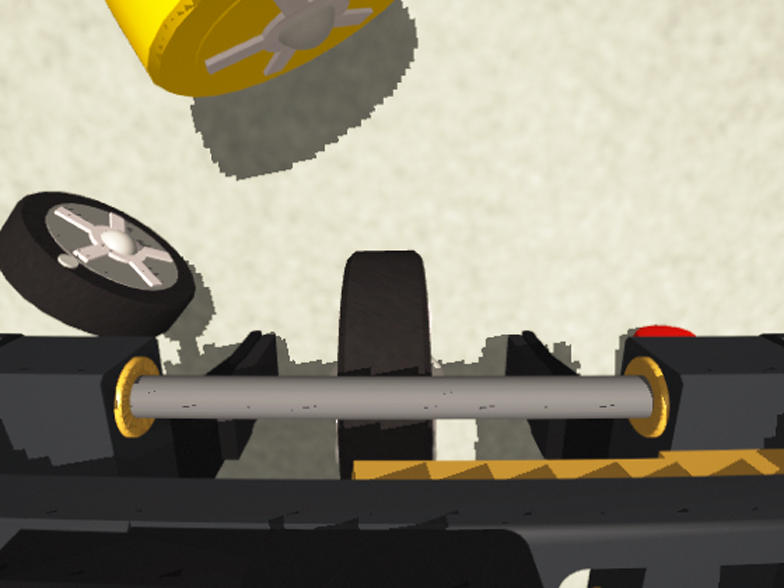

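```bash
python3 - <<'E'
from h import *
C=cal('wrist'); t=np.linspace(0,2*np.pi,400)
h=np.array([-.195,-.981,0])
for cx,cy in((.5935,.128),(.5935,.130),(.5935,.132),(.5925,.130)):
  P=[w2pix('wrist',np.array([cx,cy,.045])+.045*(np.cos(s)*h+np.sin(s)*np.array([0,0,1])),C)*1.4 for s in t]
  print(cx,cy,min(P,key=lambda p:p[1]))
# w1 check not repeated
print(rows([(.5935,.130,.026,-11)]))
E
```

```text
0.5935 0.128 [384.05368371 243.25352974]
0.5935 0.13 [382.85970159 237.41066181]
0.5935 0.132 [381.61795048 231.50503427]
0.5925 0.13 [379.90983185 237.99276471]
[[0.18, -0.24, -0.34, -0.23]]
```

Request:
drive_tool(deltas=[[[0.15,-0.15,0.1,0],[0.15,-0.15,0.1,0],[0.15,-0.15,0.1,0],[0.15,-0.15,0.1,0],[0.15,-0.15,0.1,0],[0.15,-0.15,0.1,0],[0.15,-0.15,0.1,0],[0.15,-0.15,0.1,0]]], hand=1, newtons=4)

```text
time: 3.95
position: [0.5927, 0.1254, 0.025]
ee_rot: [1.542, 1.571, -0.224]
ft_force: [0.4, -0.2, -0.7]
gripper_width: 0.451
```

```bash
python3 - <<'E'
from h import *
o=manip.get_obs();print(o['time'],o['position'],o['ft_force'],o['gripper_width']*87);print(rot(o['ee_rot']).round(3))
snap('side','d2',crop=(180,130,400,320),k=3)
# path: stand frame
bar=np.array([.5325,-.121]); s=np.array([-.143,-.99]); l=np.array([.99,-.143])
p=np.array(o['position'][:2])-bar; print('along',p@s,'lat',p@l)
E
```

```text
3.95 [0.5927366  0.12535528 0.02503722] [ 0.44181612 -0.20462387 -0.66605659] 39.246894414374594
[[ 0.     0.981 -0.195]
 [-0.    -0.195 -0.981]
 [-1.     0.     0.   ]]
along -0.2525055652143815 lat 0.02440542847110595
```

View pics/d2.png

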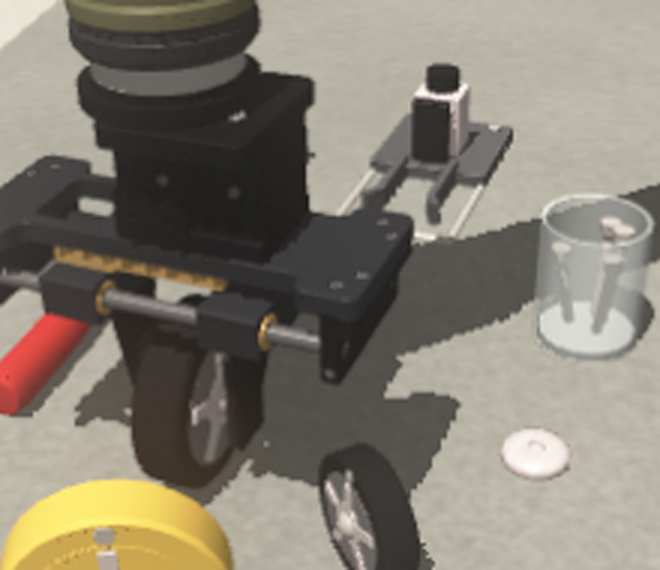

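The pinch is good: the opening reads 39 mm, the caps are held and the wheel is upright. Next I swivel in place and then lead it along a curve onto the stand's axis.

Request:
drive_tool(deltas=[[[0,0,0,2],[0,0,0,4],[0,0,0,6],[0,0,0,8],[0,0,0,10],[0,0,0,11.7],[0,0,0,11.7],[0,0,0,11.7]]])

```text
time: 5.0
position: [0.5925, 0.1254, 0.025]
ee_rot: [-0.631, 1.571, -2.602]
ft_force: [0.2, -0.4, 0.1]
gripper_width: 0.449
```

```bash
python3 - <<'E'
from h import *
o=manip.get_obs();print(o['time'],o['position'],o['ft_force'],o['gripper_width']*87,np.degrees(np.arctan2(*rot(o['ee_rot'])[[1,0],1])))
bar=np.array([.5325,-.121]); s=np.array([-.143,-.99]); l=np.array([.99,-.143]); s0=-.2525
T=[]
for k in range(1,41):
  u=k/40; a=s0+.19*u; lat=.0244*(1-u)**2; sl=2*.0244*(1-u)/.19
  T.append((*(bar+a*s+lat*l),.0255,-(8.2+np.degrees(np.arctan(sl)))))
print(*rows(T),sep='\n')
E
```

```text
5.0 [0.59252503 0.12542328 0.02498323] [ 0.17215297 -0.41050998  0.08813088] 39.07035567763988 -22.909840365267367
[-0.05, 0.02, 0.48, -0.65]
[-0.05, 0.03, 0.96, -1.0]
[-0.05, 0.04, 1.45, -1.35]
[-0.05, 0.05, 1.94, -1.69]
[-0.05, 0.07, 2.43, -2.04]
[-0.05, 0.09, 2.91, -2.39]
[-0.05, 0.11, 3.4, -2.75]
[-0.05, 0.13, 3.88, -3.1]
[-0.05, 0.16, 4.37, -3.45]
[-0.05, 0.19, 4.85, -3.81]
[-0.05, 0.23, 5.33, -4.16]
[-0.05, 0.26, 5.82, -4.52]
[-0.05, 0.3, 6.3, -4.87]
[-0.05, 0.34, 6.78, -5.23]
[-0.05, 0.39, 7.26, -5.59]
[-0.05, 0.44, 7.73, -5.95]
[-0.05, 0.49, 8.21, -6.31]
[-0.05, 0.54, 8.69, -6.67]
[-0.05, 0.6, 9.17, -7.03]
[-0.05, 0.66, 9.64, -7.39]
[-0.05, 0.72, 10.12, -7.75]
[-0.05, 0.79, 10.59, -8.12]
[-0.05, 0.86, 11.06, -8.48]
[-0.05, 0.93, 11.54, -8.84]
[-0.05, 1.0, 12.01, -9.21]
[-0.05, 1.08, 12.48, -9.57]
[-0.05, 1.16, 12.95, -9.94]
[-0.05, 1.24, 13.42, -10.3]
[-0.05, 1.33, 13.89, -10.67]
[-0.05, 1.42, 14.35, -11.04]
[-0.05, 1.51, 14.82, -11.4]
[-0.05, 1.61, 15.29, -11.77]
[-0.05, 1.71, 15.75, -12.14]
[-0.05, 1.81, 16.22, -12.5]
[-0.05, 1.91, 16.68, -12.87]
[-0.05, 2.02, 17.14, -13.24]
[-0.05, 2.13, 17.61, -13.61]
[-0.05, 2.24, 18.07, -13.97]
[-0.05, 2.36, 18.53, -14.34]
[-0.05, 2.48, 18.99, -14.71]
```

Request:
drive_tool(deltas=[[[0,0.02,0.5,-0.6],[0,0.03,1,-1],[0,0.04,1.45,-1.3],[0,0.05,1.95,-1.7],[0,0.07,2.4,-2],[0,0.09,2.9,-2.4],[0,0.11,3.4,-2.7],[0,0.13,3.9,-3.1],[0,0.16,4.4,-3.5],[0,0.19,4.85,-3.8],[0,0.23,5.3,-4.2],[0,0.26,5.8,-4.5],[0,0.3,6.3,-4.9],[0,0.34,6.8,-5.2],[0,0.39,7.3,-5.6],[0,0.44,7.75,-6],[0,0.49,8.2,-6.3],[0,0.54,8.7,-6.7],[0,0.6,9.2,-7],[0,0.66,9.65,-7.4]]])

```text
time: 7.5
position: [0.5609, 0.0336, 0.025]
ee_rot: [-0.676, 1.571, -2.517]
ft_force: [0.5, 0.0, -0.3]
gripper_width: 0.446
```

```bash
python3 - <<'E'
from h import *
o=manip.get_obs();print(o['time'],o['position'],o['ft_force'],o['gripper_width']*87,np.degrees(np.arctan2(*rot(o['ee_rot'])[[1,0],1])))
a=cv2.cvtColor(manip.snapshot('scene'),cv2.COLOR_RGB2BGR)[130:300,190:350]
b=cv2.cvtColor(manip.snapshot('side'),cv2.COLOR_RGB2BGR)[110:280,220:380]
cv2.imwrite('pics/c3.png',cv2.resize(np.hstack([a,b]),None,fx=2.5,fy=2.5,interpolation=2))
bar=np.array([.5325,-.121]); s=np.array([-.143,-.99]); l=np.array([.99,-.143]); s0=-.2525
T=[]
for k in range(22,41,2):
  u=k/40; a=s0+.19*u; lat=.0244*(1-u)**2; sl=2*.0244*(1-u)/.19
  T.append((*(bar+a*s+lat*l),.0255,-(8.2+np.degrees(np.arctan(sl)))))
print(*rows(T),sep='\n')
E
```

```text
7.5 [0.56090483 0.03356171 0.02498998] [ 0.49899434  0.04593575 -0.26362295] 38.79204075470068 -15.499401510253517
[-0.05, -0.0, 0.86, -0.77]
[-0.05, 0.02, 1.82, -1.5]
[-0.05, 0.05, 2.77, -2.23]
[-0.05, 0.09, 3.72, -2.96]
[-0.05, 0.15, 4.67, -3.69]
[-0.05, 0.21, 5.62, -4.42]
[-0.05, 0.29, 6.57, -5.16]
[-0.05, 0.38, 7.52, -5.89]
[-0.05, 0.49, 8.46, -6.63]
[-0.05, 0.6, 9.41, -7.36]
```

View pics/c3.png

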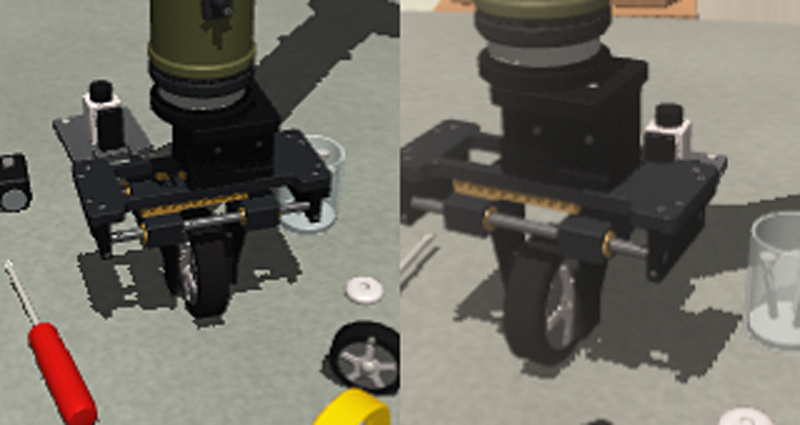

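```bash
python3 - <<'E'
from h import *
print('tcp ground',w2pix('scene',(.5609,.0336,0)),w2pix('side',(.5609,.0336,0)))
C=cal('scene');D=cal('side');t=np.linspace(0,6.283,200);h=np.array([-.267,-.964,0]);l=np.array([.964,-.267,0])
for n,c,off,obs in(('scene',C,(190,130),'bottom (208,318)'),('side',D,(60,110),'bottom (540,363) side offset 160px')):
  for d in(0,-.005,-.01):
    P=[]
    for q in(-.012,.012):
      P+= [w2pix(n,np.array([.5609,.0336,.045])+d*h+q*l+.045*(np.cos(s)*h+np.sin(s)*np.array([0,0,1])),c) for s in t]
    P=(np.array(P)-off)*2.5; print(n,d,'lowest',P[P[:,1].argmax()].round(1),'xrange',P[:,0].min().round(1),P[:,0].max().round(1),obs)
E
```

```text
tcp ground [269.36754132 251.81639095] [280.86870431 251.6723857 ]
scene 0 lowest [194.6 320.3] xrange 170.6 229.2 bottom (208,318)
scene -0.005 lowest [196.3 324.3] xrange 172.1 231.1 bottom (208,318)
scene -0.01 lowest [198.  328.4] xrange 173.6 233.1 bottom (208,318)
side 0 lowest [551.1 369.9] xrange 498.7 596.7 bottom (540,363) side offset 160px
side -0.005 lowest [546.6 374.2] xrange 494.6 593.5 bottom (540,363) side offset 160px
side -0.01 lowest [543.  378.5] xrange 490.4 590.4 bottom (540,363) side offset 160px
```

The wheel stays centred in the pinch and is rolling, so I continue onto the stand's axis.

Request:
drive_tool(deltas=[[[0,0,0.5,-0.4],[0,0,1,-0.8],[0,0.01,1.4,-1.1],[0,0.02,1.9,-1.5],[0,0.03,2.3,-1.9],[0,0.05,2.8,-2.2],[0,0.07,3.3,-2.6],[0,0.09,3.75,-3],[0,0.12,4.2,-3.3],[0,0.15,4.7,-3.7],[0,0.18,5.15,-4.1],[0,0.21,5.6,-4.4],[0,0.25,6.1,-4.8],[0,0.29,6.6,-5.2],[0,0.33,7.05,-5.5],[0,0.38,7.5,-5.9],[0,0.43,8,-6.3],[0,0.5,8.5,-6.6],[0,0.55,8.95,-7],[0,0.6,9.4,-7.3]]])

```text
time: 10.1
position: [0.5417, -0.0585, 0.025]
ee_rot: [1.191, 1.571, -0.523]
ft_force: [-0.2, 0.8, -1.2]
gripper_width: 0.454
```

```bash
python3 - <<'E'
from h import *
o=manip.get_obs();print(o['time'],o['position'],o['ft_force'],o['gripper_width']*87,np.degrees(np.arctan2(*rot(o['ee_rot'])[[1,0],1])))
a=cv2.cvtColor(manip.snapshot('scene'),cv2.COLOR_RGB2BGR)[140:250,190:310]
b=cv2.cvtColor(manip.snapshot('side'),cv2.COLOR_RGB2BGR)[110:220,260:380]
cv2.imwrite('pics/c4.png',cv2.resize(np.hstack([a,b]),None,fx=3.33,fy=3.33,interpolation=2))
bar=np.array([.5325,-.121]); s=np.array([-.143,-.99]); l=np.array([.99,-.143])
p=o['position'][:2]-bar; print('along',p@s,'lat',p@l)
E
```

```text
10.1 [ 0.54173097 -0.05854857  0.02503055] [-0.16335033  0.78947767 -1.22050606] 39.477139924827114 -8.201786275280874
along -0.06314694335955826 lat 0.00020810982109557128
```

View pics/c4.png

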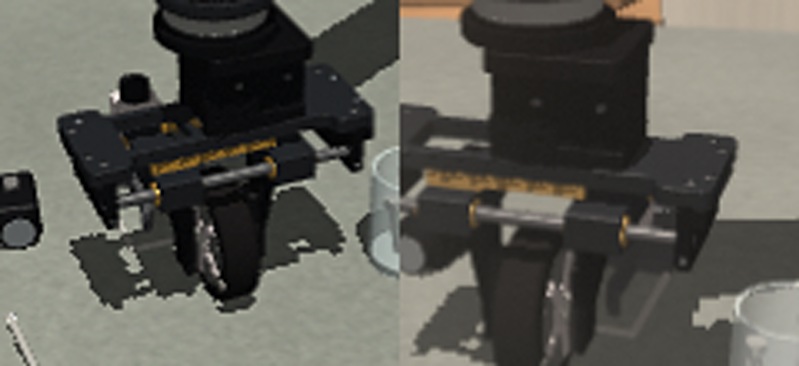

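```bash
python3 - <<'E'
from h import *
def tri(u1,u2):
  a=[pix2w('scene',*u1,z) for z in(0,.2)];b=[pix2w('side',*u2,z) for z in(0,.2)]
  A=np.zeros((3,3));r=np.zeros(3)
  for p,q in(a,b):
    d=(q-p)/np.linalg.norm(q-p);M=np.eye(3)-np.outer(d,d);A+=M;r+=M@p
  return np.linalg.solve(A,r)
bar=np.array([.5325,-.121]); s=np.array([-.143,-.99]); l=np.array([.99,-.143])
# raw pixels from c1 crop (scene: /2.353+(180,150); side: (x-400)/2.206+(220,140))
S=lambda x,y:(x/2.353+180,y/2.353+150);D=lambda x,y:((x-400)/2.206+220,y/2.206+140)
for n,a,b in(('knobtop',S(118,32),D(637,29)),('backstop top',S(126,54),D(630,44)),('backstop bot',S(128,93),D(633,92)),('cheekL tip',S(127,136),D(586,136)),('cheekR tip',S(168,122),D(632,136))):
  p=tri(a,b);q=p[:2]-bar;print(n,p.round(4),'standx',-.020+q@s,'lat',q@l)
E
```

```text
knobtop [ 0.5126 -0.2374  0.0717] standx 0.098071669211713 lat -0.0031032929443304234
backstop top [ 0.5176 -0.2089  0.0638] standx 0.06915097958877217 lat -0.0022284046666129014
backstop bot [ 0.5143 -0.2161  0.0102] standx 0.0767465875719803 lat -0.004405934316233231
cheekL tip [ 0.5494 -0.1523 -0.0028] standx 0.008598895084730874 lat 0.021210546329046974
cheekR tip [ 0.5057 -0.1417  0.0061] standx 0.0042839522424612045 lat -0.02358267783062085
```

Request:
drive_tool(deltas=[[[0,0.02,0.5,0.2],[0,0.03,1,0.4],[0,0.03,1.5,0.6],[0,0.03,2,0.8],[0,0.03,2.5,1],[0,0.02,3,1.1],[0,0.02,3.5,1.1],[0,0.02,4,1.1],[0,0.01,4.4,1.1],[-0.03,0.01,4.7,1.1],[-0.08,0.01,5,1.1],[-0.14,0,5.3,1.1],[-0.2,0,5.6,1.1],[-0.23,0,5.9,1.1],[-0.24,0,6.2,1.1],[-0.24,0,6.5,1.1],[-0.2,-0.01,6.8,1.1],[-0.15,-0.02,7.1,1.1],[-0.1,-0.02,7.4,1.1],[-0.02,-0.03,7.8,1.1]]])

```text
time: 12.7
position: [0.5302, -0.1356, 0.025]
ee_rot: [2.565, 1.571, 0.832]
ft_force: [-0.2, 0.4, -1.9]
gripper_width: 0.452
```

```bash
python3 - <<'E'
from h import *
o=manip.get_obs();print(o['time'],o['position'],o['ft_force'],o['gripper_width']*87,np.degrees(np.arctan2(*rot(o['ee_rot'])[[1,0],1])))
a=cv2.cvtColor(manip.snapshot('scene'),cv2.COLOR_RGB2BGR)[140:250,190:310]
b=cv2.cvtColor(manip.snapshot('side'),cv2.COLOR_RGB2BGR)[110:220,260:380]
cv2.imwrite('pics/c5.png',cv2.resize(np.hstack([a,b]),None,fx=3.33,fy=3.33,interpolation=2))
bar=np.array([.5325,-.121]); s=np.array([-.143,-.99]); l=np.array([.99,-.143])
p=o['position'][:2]-bar; print('along',p@s,'lat',p@l)
E
```

```text
12.7 [ 0.53021783 -0.13556842  0.02498109] [-0.17023807  0.40693541 -1.91762463] 39.30245965867389 -9.314482646801007
along 0.01474908177264904 lat -0.00017606355749487672
```

View pics/c5.png

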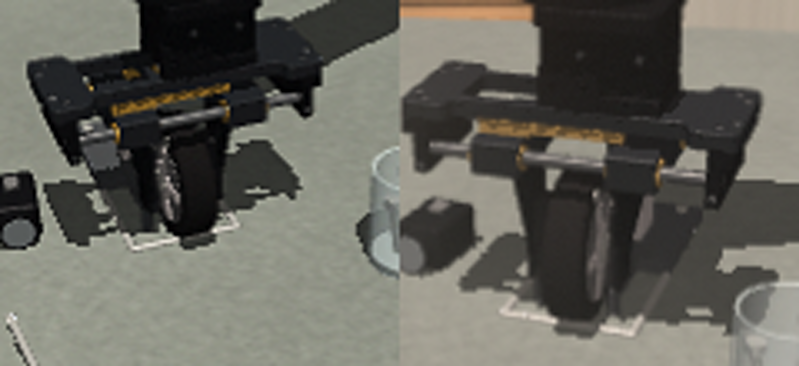

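Request:
drive_tool(deltas=[[[0,-0.01,0.2,0],[0,-0.01,0.4,0],[0,-0.01,0.6,0],[0,-0.01,0.8,0],[0,-0.01,1,0],[0,-0.01,1.2,0],[0,-0.01,1.2,0]]])

```text
time: 13.68
position: [0.5282, -0.1475, 0.0252]
ee_rot: [0.024, 1.571, -1.71]
ft_force: [0.5, 0.3, -2.1]
gripper_width: 0.449
```

Request:
drive_tool(deltas=[[[0,0,0.1,0],[0,0,0.2,0],[0,0,0.3,0],[0,0,0.4,0],[0,0,0.4,0]]])

```text
time: 14.3
position: [0.5275, -0.1513, 0.0252]
ee_rot: [-0.289, 1.571, -2.022]
ft_force: [0.6, -0.3, -2.0]
gripper_width: 0.449
```

Request:
drive_tool(deltas=[[[0,0,0.1,0],[0,0,0.2,0],[0,0,0.3,0],[0,0,0.4,0],[0,0,0.4,0]]])

```text
time: 14.92
position: [0.5269, -0.1553, 0.0252]
ee_rot: [-0.12, 1.571, -1.854]
ft_force: [-0.5, 0.8, -2.2]
gripper_width: 0.453
```

Request:
drive_tool(deltas=[[[0.05,0,0,0],[0.1,0,0,0],[0.1,0,0,0]]])

```text
time: 15.3
position: [0.527, -0.1551, 0.0245]
ee_rot: [0.468, 1.571, -1.266]
ft_force: [-0.2, 0.1, -0.3]
gripper_width: 0.451
```

Request:
drive_tool(deltas=[[[0,0,0.1,0],[0,0,0.2,0],[0,0,0.2,0],[0,0,0.2,0]]])

```text
time: 15.8
position: [0.5267, -0.1571, 0.0243]
ee_rot: [1.049, 1.571, -0.684]
ft_force: [-0.3, 0.1, 1.3]
gripper_width: 0.448
```

Request:
drive_tool(deltas=[[[0,0,0,0],[0,0,0,0],[0,0,0.1,0],[0,0,0.2,0],[0,0,0.2,0]]], newtons=20)

```text
time: 16.42
position: [0.5264, -0.1591, 0.0243]
ee_rot: [1.609, 1.571, -0.125]
ft_force: [-0.5, 0.5, 1.0]
gripper_width: 0.437
```

Request:
drive_tool(deltas=[[[0,0,0.1,0],[0,0,0.2,0],[0,0,0.2,0]]])

```text
time: 16.8
position: [0.5263, -0.1601, 0.0243]
ee_rot: [2.896, 1.57, 1.164]
ft_force: [-0.3, 3.7, 1.4]
gripper_width: 0.435
```

Request:
drive_tool(deltas=[[[0,0,0.1,0],[0,0,0.2,0],[0,0,0.2,0]]])

```text
time: 17.18
position: [0.5262, -0.1603, 0.0243]
ee_rot: [3.082, 1.568, 1.35]
ft_force: [0.6, 7.5, 1.4]
gripper_width: 0.438
```

Request:
drive_tool(deltas=[[[0,0,0.05,0],[0,0,0.1,0],[0,0,0.1,0]]])

```text
time: 17.55
position: [0.5262, -0.1608, 0.0243]
ee_rot: [3.066, 1.567, 1.334]
ft_force: [0.3, 8.2, 3.5]
gripper_width: 0.438
```

Request:
drive_tool(deltas=[[[0,0,0.05,0],[0,0,0.1,0],[0,0,0.1,0]]])

```text
time: 17.92
position: [0.526, -0.1617, 0.0243]
ee_rot: [3.088, 1.567, 1.356]
ft_force: [0.7, 8.0, 1.4]
gripper_width: 0.435
```

Request:
drive_tool(deltas=[[[0,0,0.05,0],[0,0,0.1,0],[0,0,0.1,0]]])

```text
time: 18.3
position: [0.5259, -0.1627, 0.0243]
ee_rot: [3.093, 1.567, 1.361]
ft_force: [0.8, 8.1, 2.6]
gripper_width: 0.44
```

Request:
drive_tool(deltas=[[[0,0,0.05,0],[0,0,0.1,0],[0,0,0.15,0],[0,0,0.2,0],[0,0,0.2,0]]])

```text
time: 18.92
position: [0.5256, -0.1647, 0.0243]
ee_rot: [3.08, 1.567, 1.348]
ft_force: [0.8, 9.1, 2.6]
gripper_width: 0.435
```

Request:
drive_tool(deltas=[[[0,0,0.05,0],[0,0,0.1,0],[0,0,0.15,0],[0,0,0.2,0],[0,0,0.2,0]]])

```text
time: 19.55
position: [0.5252, -0.1666, 0.0243]
ee_rot: [3.086, 1.567, 1.354]
ft_force: [1.5, 8.8, 2.5]
gripper_width: 0.436
```

Request:
drive_tool(deltas=[[[0,0,0.05,0],[0,0,0.1,0],[0,0,0.1,0]]])

```text
time: 19.92
position: [0.5251, -0.1675, 0.0243]
ee_rot: [3.079, 1.567, 1.347]
ft_force: [1.3, 8.0, 2.3]
gripper_width: 0.432
```

```bash
python3 - <<'E'
from h import *
o=manip.get_obs();print(o['time'],o['position'],o['ft_force'],o['gripper_width']*87)
snap('side','d6',crop=(240,90,400,210),k=5)
E
```

```text
19.925 [ 0.52509894 -0.16753042  0.02428254] [1.27987373 8.03040345 2.31550234] 37.595728254770854
```

View pics/d6.png

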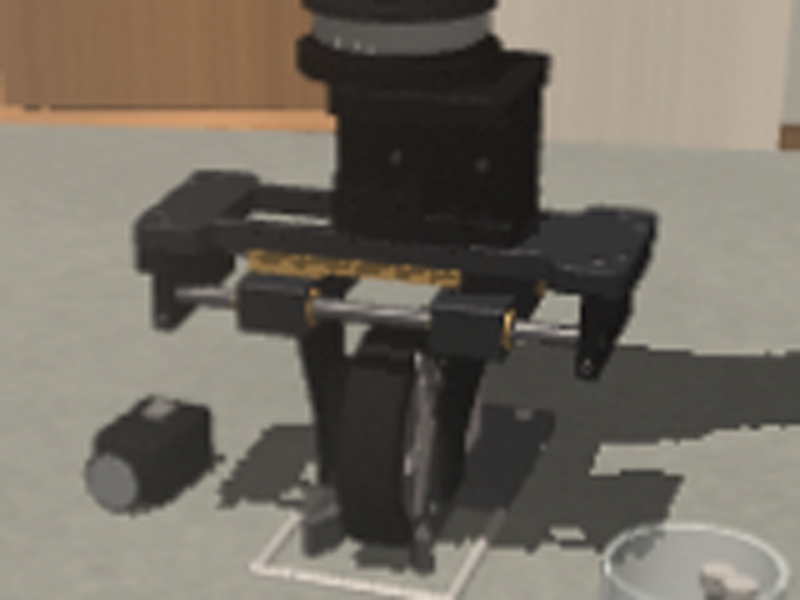

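The wheel is upright between the cheeks, with the cheek tips at (320,535) and (425,545). I keep pushing in small steps.

Request:
drive_tool(deltas=[[[0,0,0.05,0],[0,0,0.1,0],[0,0,0.1,0]]])

```text
time: 20.35
position: [0.525, -0.1685, 0.0243]
ee_rot: [3.074, 1.567, 1.342]
ft_force: [1.4, 8.5, 2.2]
gripper_width: 0.434
```

Request:
drive_tool(deltas=[[[0,0,0.05,0],[0,0,0.1,0],[0,0,0.1,0]]])

```text
time: 20.72
position: [0.5248, -0.1693, 0.0243]
ee_rot: [3.086, 1.567, 1.354]
ft_force: [1.5, 8.2, 2.5]
gripper_width: 0.438
```

Request:
drive_tool(deltas=[[[0,0,0.05,0],[0,0,0.05,0]]])

```text
time: 20.98
position: [0.5248, -0.1693, 0.0242]
ee_rot: [3.106, 1.566, 1.375]
ft_force: [0.5, 10.1, 3.2]
gripper_width: 0.435
```

Request:
drive_tool(deltas=[[[0,0,0.05,0],[0,0,0.05,0]]])

```text
time: 21.22
position: [0.5248, -0.1694, 0.0243]
ee_rot: [3.106, 1.566, 1.375]
ft_force: [0.9, 11.1, 2.4]
gripper_width: 0.436
```

Request:
drive_tool(deltas=[[[0,0,0.05,0],[0,0,0.05,0]]])

```text
time: 21.48
position: [0.5249, -0.1695, 0.0243]
ee_rot: [3.083, 1.565, 1.352]
ft_force: [2.0, 11.3, 2.8]
gripper_width: 0.441
```

The backstop is home: 1.5 mm of commanded advance gave only 0.2 mm of motion while the force rose from 8 to 11.3 N. I unload and then release.

Request:
drive_tool(deltas=[[[0,0,-0.1,0],[0,0,-0.2,0],[-0.03,0,-0.3,0],[-0.05,0,-0.35,0],[-0.05,0,-0.35,0]]])

```text
time: 22.1
position: [0.5248, -0.1693, 0.0243]
ee_rot: [2.852, 1.569, 1.12]
ft_force: [1.8, 5.1, -1.9]
gripper_width: 0.439
```

Request:
drive_tool(deltas=[[[0,0,0,0],[0,0,0,0],[0,0,0,0]]], newtons=4)

```text
time: 22.48
position: [0.5246, -0.1699, 0.0245]
ee_rot: [2.884, 1.57, 1.151]
ft_force: [2.8, 4.6, -0.4]
gripper_width: 0.45
```

Request:
drive_tool(deltas=[[[0,0.05,-0.1,0],[0,0.1,-0.15,0],[0,0.1,-0.15,0],[0,0.1,-0.15,0]]])

```text
time: 22.98
position: [0.525, -0.1698, 0.0245]
ee_rot: [-1.256, 1.57, -2.989]
ft_force: [-0.9, 2.9, -1.6]
gripper_width: 0.45
```

Request:
drive_tool(deltas=[[[0,0,0,0],[0,0,0,0],[0,0,0,0],[0,0,0,0],[0,0,0,0],[0,0,0,0],[0,0,0,0],[0,0,0,0]]], hand=-1)

```text
time: 23.98
position: [0.5256, -0.1696, 0.0247]
ee_rot: [-0.357, 1.571, -2.09]
ft_force: [-0.3, -0.3, 0.5]
gripper_width: 0.996
```

```bash
python3 - <<'E'
from h import *
o=manip.get_obs();print(o['time'],o['position'],o['ft_force'],o['gripper_width']*87)
snap('side','d7',crop=(240,90,400,210),k=5)
E
```

```text
23.975 [ 0.52556401 -0.1695561   0.02472947] [-0.32838367 -0.32652876  0.46725354] 86.64453162001425
```

View pics/d7.png

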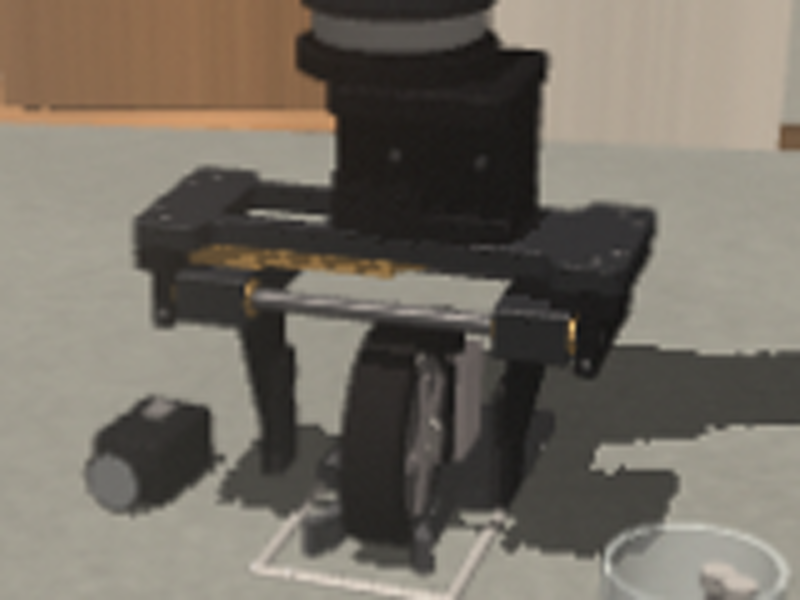

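The wheel stands free between the cheeks with both fingers clear, so I lift straight up.

Request:
drive_tool(deltas=[[[-1,0,0,0],[-3,0,0,0],[-6,0,0,0],[-10,0,0,0],[-15,0,0,0],[-18,0,0,0],[-18,0,0,0],[-18,0,-5,0],[-18,0,-10,0],[-18,0,-10,0],[-18,0,-10,0]]])

```text
time: 25.4
position: [0.5413, -0.0713, 0.2043]
ee_rot: [-0.812, 1.57, -2.545]
ft_force: [1.1, -0.1, 0.4]
gripper_width: 0.998
```

```bash
python3 - <<'E'
from h import *
o=manip.get_obs();print(o['time'],o['position'],o['ft_force'])
A=cv2.cvtColor(manip.snapshot('scene'),cv2.COLOR_RGB2BGR);B=cv2.cvtColor(manip.snapshot('side'),cv2.COLOR_RGB2BGR)
cv2.imwrite('pics/c8.png',cv2.resize(np.hstack([A[130:300,170:350],B[110:280,210:390]]),None,fx=2.2,fy=2.2,interpolation=2))
E
```

```text
25.4 [ 0.5412891  -0.07128222  0.20434201] [ 1.09527506 -0.13949309  0.44238979]
```

View pics/c8.png

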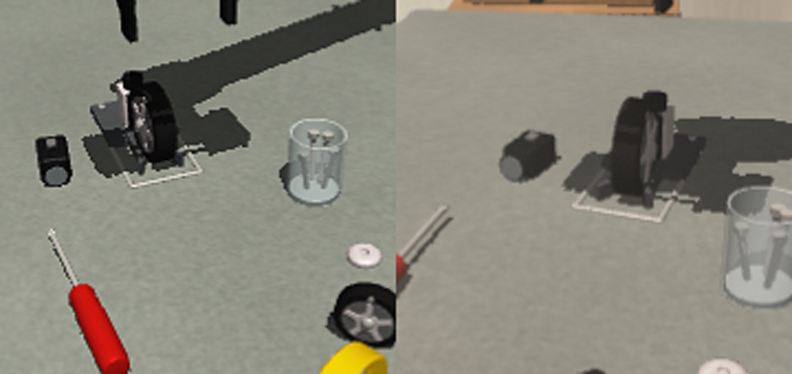

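The wheel stands upright behind the bar, at about (155,125) in the scene half and (637,150) in the side half. The light, jar, cap and screwdriver are where they were, so I hand in.

```bash
python3 -c "
from h import *
print(manip.job_done())"
```

```text
the job is handed in; nothing more can be done
None
```

The scooter wheel is standing upright in the stand behind the bar, with the gripper clear of it. I handed the job in at about 25.5 s of the 48 s allowed.

- **Rolling in:** I pinched the larger black wheel on its axle caps at 4 N, swivelled it and led it along a curve onto the stand's axis. It went over the bar and in between the cheeks.
- **Backstop:** With a 20 N pinch, the wheel pushed the backstop about 9 mm at roughly 8–9 N until it stopped. A further 1.5 mm of commanded advance moved it only 0.2 mm. The push force peaked at 11.3 N in the readings at the end of each move, so it stayed under the 15 N limit there. I judged the backstop home from this stall and force rise, because the pictures don't show it directly.
- **Final pictures:** The wheel is upright between the cheeks. The light, jar, stem cap and screwdriver look unmoved by eye; I did not measure their positions again.

**One flaw:** Just after the bar, the vertical force suggested the pads were holding up most of the wheel's weight, possibly a fraction of a millimetre off the worktop, for up to about 20 mm of travel. I lowered the tool about 1 mm, and the force showed the wheel back on the worktop before it reached the backstop.

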